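Pack the finished model and close the tub

TASK

Stand the finished model upright inside the wide open tub, let go of it, then close that tub with the large lid that fits it, plug side down, so that the lid lies flat on the rim all round. Leave the small lid where it is.

Things in the scene. Friction and masses are not known exactly. Their poses are not given: they have to be found in the camera images.
- model_mid (a point): Finished model: small grey plastic walking machine on a round 42 mm foot disc, 55 mm tall, about 60 g, standing; the only one. Point: middle of its body, 37 mm above its underside. The body is a block 28 mm along the point's x (front to back), 44 mm along its y (shoulder to shoulder), 28 to 46 mm above the underside; grip it either way. z up.
- tub_rim (a point): Wide open tub, fixed: round, white plastic, 168 mm outside, 160 mm inside, 72 mm high, 68 mm deep inside. Point: centre of its mouth, level with the rim; z up. (A narrow open tub 84 mm across, 65 mm high, a paint pot and a glue bottle, up to 85 mm high, stand beyond the work, over 0.76 m ahead of the robot; not needed.)
- lid_knob (a point): Large lid: white disc 184 mm across, 5 mm thick, about 140 g, right way up. Plug beneath: 10 mm deep, tapering from 140 to 128 mm across. On top a round knob 32 mm across, 16 to 40 mm above the disc, on an 18 mm stem. Point: knob centre, 28 mm above the disc's top, 33 mm above its underside, 43 mm above the plug's underside (on the bench at the start). z up.
- small_lid_knob (a point): Small lid, of the narrow tub: white disc 100 mm across with the same knob, too small for the wide tub; it stays where it lies. Point: centre of its knob, 43 mm above the bench. z up.

How it is judged:
On the way:
1. the model stands upright inside the wide tub, released, before the lid is on (horizontal distance between model_mid and tub_rim below 0.065 m and z of model_mid in the frame of tub_rim below -0.022 m and angle between model_mid's own z axis and vertical below 0.2 rad and contact force between the fingers and model below 0.1 N and horizontal distance between lid_knob and tub_rim above 0.1 m), for 0.2 s.
At the end, for the whole second after the job is handed in: The model stands in the wide tub, upright within about 11 degrees; the large lid lies on that tub's rim, centred within 15 mm, flat within about 3 degrees and fully down (knob centre 27 to 38 mm above the rim); the small lid is within 30 mm of where it started (horizontal distance between model_mid and tub_rim below 0.065 m and z of model_mid in the frame of tub_rim below -0.022 m and angle between model_mid's own z axis and vertical below 0.2 rad and horizontal distance between lid_knob and tub_rim below 0.015 m and z of lid_knob in the frame of tub_rim between 0.027 and 0.038 m and angle between lid_knob's own z axis and vertical below 0.05 rad and distance of small_lid_knob from where it was at the start of the episode below 0.03 m); the robot touches nothing.
It fails at once if the small lid is carried or knocked more than 30 mm from its place (distance of small_lid_knob from where it was at the start of the episode above 0.03 m).
It also fails if it takes over 70 s, if anything falls off the work surface, if the arm or the gripper's body presses on something with over 40 N, if the wrist force passes 120 N, or if a joint passes its speed limit or range.

ROBOT

A 6-joint arm with a two-finger parallel gripper is mounted at the origin on the work surface. World frame = base frame: x ahead of the robot, y to its left, z up, the work surface at z = 0. Lengths are in m, angles in rad, forces in N, time in s.
With the tool pointing down it reaches from about 0.375 to 0.975 m from the base axis. Payload 3.8 kg.
Tool frame: the origin (TCP) lies between the finger pads; the fingertips stand 25 mm ahead of it and the grasp point (between the pads) lies 6 mm ahead of it; z points along the fingers, y is the direction in which the jaws open and shut (so a half turn about z gives the same grasp; the last joint's range is limited). The gripper opens to 88 mm and grips with 3 to 60 N. Pads are 18 mm wide; open, the fingers measure 123 mm over their backs; the gripper's body (75 mm by 187 mm) begins 45 mm behind the grasp point.
Start: joints at [-1.265, 0.264, 1.604, -0, 1.274, -0.037], TCP at [0.227, -0.636, 0.264] pointing down, gripper open.
Joint ranges: [-2.63, 2.63], [-0.94, 2.18], [0.31, 2.57], [-1.31, 4.45], [0, 2.66], [-2.55, 2.55]. Speed limits (rad/s): [2.57, 2.57, 3.14, 3.14, 3.14, 3.14].

INTERFACE

Orientations are given as a rotation vector (axis times angle).
In Python, from workcell import * gives the robot as it stands. Calls block until the motion is done:
- move_pose(position, orientation): joint-space move of the TCP to a pose.
- servo_line(position, rot=None, vel=0.15): straight line of the TCP; rot=None keeps the orientation; vel is the mean speed in m/s.
- set_joints(angles): joint-space move.
- gripper_to(opening, effort=None): opening from 0.0 (shut) to 1.0 (fully open); effort is the grip in N (None keeps the last); returns when the fingers have stopped.
- dwell(seconds).
- ik(position, orientation): joint angles nearest the present ones, or None.
- capture(name): name is "scene" or "side" or "wrist"; returns a dict with "pixels" (480x640x3 uint8, red, green, blue), "vfov" (degrees; the focal length in pixels is half the picture's height over the tangent of half this angle, whatever the lens; pixels are square), "cx", "cy" (the principal point, pixels), "R" (3x3) and "t" (3): a world point X has camera coordinates R X + t. Camera axes: x right, y down, z forward; pixel columns grow to the right and rows downward; lengths in m; the calibration is good to about 2 mm. A picture is of the moment at which its call begins. There is no depth.
A pose or a line that the arm cannot do raises MotionError and nothing moves.
- finish_job(): hands the job in, once; it reports no verdict.
Readings, each from a call of its own:
- get_time_s(): time.
- get_q(): joint angles.
- get_dq(): joint speeds.
- get_tau(): joint torques, N m.
- get_eef_pos(): TCP position.
- get_eef_rot(): TCP orientation.
- get_contact_force(): force on the tool from outside, world axes, zero at the start.
- get_ft_torque(): the same for the moment, N m.
- get_opening(): opening from 0.0 (shut) to 1.0 (fully open).
Only numpy, scipy, OpenCV 4.12 (cv2) and the standard library are available. Lean on these libraries where they do the work, as an engineer would, in place of code of your own. Each camera call takes 0.05 s, during which the arm holds its last target. There are 200 camera calls.

## Working session

There is one attempt and no reset: what is moved stays moved. The work goes in short steps, each a Python script; the robot and the scene stay as the last script left them, time stands still between calls to the robot, and variables do not carry over. Pictures are saved under pics/ and viewed, about 8 in all and at most 12, crops included, and the job is handed in when it is done.

```bash
mkdir -p pics
cat > h.py <<'E'
from workcell import *
import numpy as np, cv2
def cam(n,save=None):
    c=capture(n)
    if save: cv2.imwrite('pics/'+save,c["pixels"][:,:,::-1])
    c["f"]=240/np.tan(np.radians(c["vfov"])/2); c["R"]=np.array(c["R"]); c["t"]=np.array(c["t"]); return c
def ray(c,u,v):
    d=c["R"].T@np.array([(u-c["cx"])/c["f"],(v-c["cy"])/c["f"],1]); return -c["R"].T@c["t"],d
def onz(c,u,v,z):
    o,d=ray(c,u,v); return o+d*(z-o[2])/d[2]
def proj(c,X):
    p=c["R"]@np.array(X)+c["t"]; return c["cx"]+c["f"]*p[0]/p[2], c["cy"]+c["f"]*p[1]/p[2]
E
python3 - <<'E'
from h import *
import pickle
for n in("scene","side"):
    c=cam(n,n+'0.png'); pickle.dump(c,open(n+'.pkl','wb')); print(n,-c["R"].T@c["t"],c["R"][2],c["f"],c["cx"],c["cy"])
print(get_time_s(),get_eef_rot())
E
```

```text
scene [1.41992636 0.44873884 0.69444438] [-0.7538284  -0.40771973 -0.51527408] 503.1680299063883 315.7646984399385 239.5604348443554
side [0.40701051 0.77485252 0.52408311] [ 0.15986772 -0.86530685 -0.4750646 ] 482.145958237153 324.4447045966899 242.4257376793693
0.1 [-3.09357636e+00 -5.35507668e-01  4.13114923e-04]
```

View pics/scene0.png

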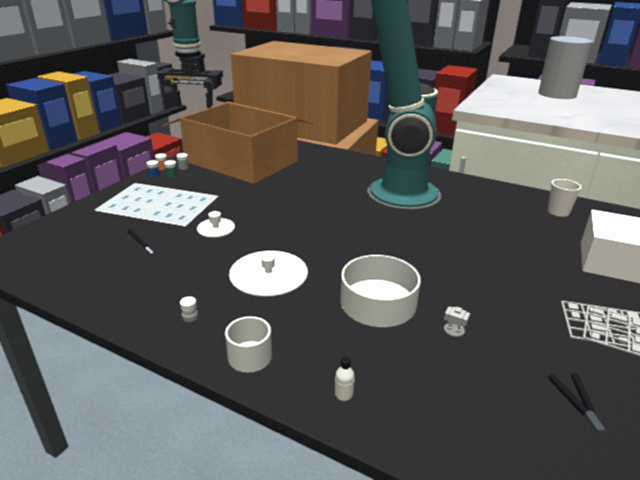

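View pics/side0.png

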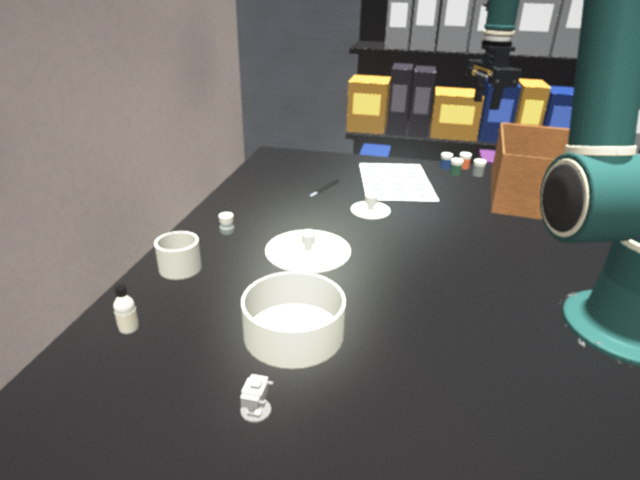

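Scene view: large lid knob (268,262), tub mouth ~(380,275), model body ~(457,316) with its foot at (456,329), small lid knob (215,217). Side view: knob (308,240), mouth ~(294,296), model body (256,394) with its foot at (256,410), small lid knob (371,203). Next I'll triangulate these and make enlarged crops of the model.

Run:
```python
from h import *
import pickle
S,D=[pickle.load(open(n+'.pkl','rb')) for n in("scene","side")]
for n,a,b,z in(("lid",(268,262),(308,240),.043),("tub",(380,275),(294,296),.072),("foot",(456,329),(256,410),.003),("body",(457,316),(256,394),.037),("small",(215,217),(371,203),.043)):
    print(n,onz(S,*a,z).round(3),onz(D,*b,z).round(3))
a=S["pixels"][290:345,425:490];b=D["pixels"][365:425,225:290]
im=np.hstack([cv2.resize(x,(390,390),interpolation=2) for x in(a,b)])
cv2.imwrite('pics/m.png',im[:,:,::-1])
```

```text
lid [ 0.611 -0.115  0.043] [ 0.605 -0.104  0.043]
tub [0.57  0.148 0.072] [0.572 0.144 0.072]
foot [0.579 0.326 0.003] [0.58  0.325 0.003]
body [0.58  0.323 0.037] [0.577 0.328 0.037]
small [ 0.498 -0.36   0.043] [ 0.496 -0.332  0.043]
```

View pics/m.png

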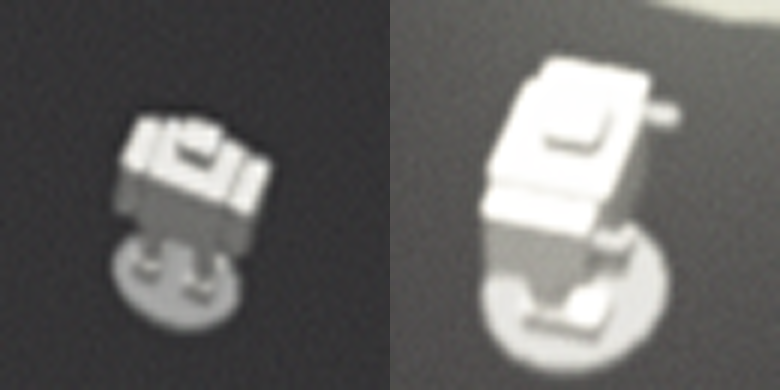

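The model stands at about (0.579, 0.326), and the two views agree on the tub at (0.571, 0.146). I'll look from above with the wrist camera.

```bash
cat >> h.py <<'E'
from scipy.spatial.transform import Rotation as Ro
def down(yaw): # yaw deg of tool x; tool y (jaws) at yaw-90
    return (Ro.from_euler('z',yaw,degrees=True)*Ro.from_euler('x',180,degrees=True)).as_rotvec()
E
python3 - <<'E'
from h import *
import pickle
move_pose([.579,.326,.25],down(119))
c=cam("wrist","w1.png"); pickle.dump(c,open('w1.pkl','wb'))
print(get_time_s(),get_q(),-c["R"].T@c["t"],c["R"],proj(c,[.579,.326,.046]))
E
```

```text
3.7167 [ 4.74245380e-01  2.52582728e-01  1.64349512e+00 -1.55472613e-04
  1.24550512e+00 -3.08258754e-02] [0.54709344 0.3842167  0.37064121] [[ 0.87534789  0.48349245 -0.00106113]
 [ 0.46693225 -0.84479259  0.26134222]
 [ 0.12546055 -0.22926083 -0.96524563]] (np.float64(318.82660403686765), np.float64(214.20817487553708))
```

View pics/w1.png

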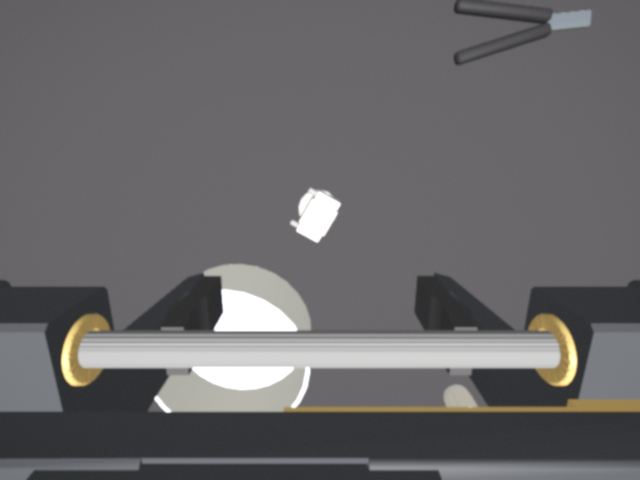

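The model shows at about (318,216), matching my predicted (319,214), and it is rotated. I'll fit its top face by thresholding.

Run:
```python
from h import *
import pickle
c=pickle.load(open('w1.pkl','rb'))
im=c["pixels"][170:260,270:370]
cv2.imwrite('pics/w1c.png',cv2.resize(im,(700,630),interpolation=2)[:,:,::-1])
g=cv2.cvtColor(im,cv2.COLOR_RGB2GRAY); print(np.percentile(g,[5,50,95,99]))
m=(g>215).astype(np.uint8); m=cv2.morphologyEx(m,cv2.MORPH_OPEN,np.ones((9,9),np.uint8))
k=max(cv2.findContours(m,0,2)[0],key=cv2.contourArea)
b=cv2.boxPoints(cv2.minAreaRect(k))+[270,170]
P=np.array([onz(c,*p,.046) for p in b]);print(b.round(1),P.round(4),P.mean(0))
for i in range(4):
    e=P[(i+1)%4]-P[i];print(np.linalg.norm(e),np.degrees(np.arctan2(e[1],e[0])))
```

```text
[105. 106. 255. 255.]
[[296.8 237.7]
 [301.  191. ]
 [338.3 194.4]
 [334.1 241.1]] [[0.5715 0.2953 0.046 ]
 [0.5537 0.3373 0.046 ]
 [0.5859 0.3514 0.046 ]
 [0.6049 0.3099 0.046 ]] [0.57897727 0.32347397 0.046     ]
0.04561305970496131 112.96733778871659
0.03514071428050634 23.717066654148546
0.04573013786736586 -65.4213467858192
0.03642538111463551 -156.46510291915567
```

View pics/w1c.png

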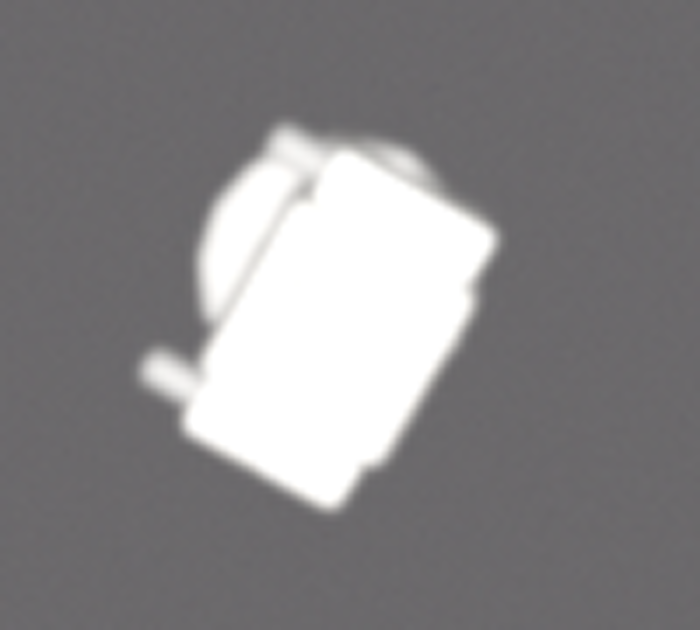

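Close crop: the shoulder end faces run (343,148)–(500,240) and (183,428)–(335,512), and two guns stick out to the upper left. I'll grip shoulder to shoulder, clear of the guns.

Run:
```python
from h import *
import pickle
c=pickle.load(open('w1.pkl','rb'))
W=np.array([onz(c,270+u/7,170+v/7,.046) for u,v in((343,148),(500,240),(335,512),(183,428))])
A=W[:2].mean(0);B=W[2:].mean(0);ctr=W.mean(0);d=A-B
ang=np.degrees(np.arctan2(d[1],d[0]));print(ctr,np.linalg.norm(d),ang,np.linalg.norm(W[1]-W[0]),np.linalg.norm(W[2]-W[3]))
yaw=min([ang+90,ang-90],key=lambda y:abs((y-119+180)%360-180));print("yaw",yaw)
R=down(yaw); z=.038+.006
move_pose([ctr[0],ctr[1],.16],R); servo_line([ctr[0],ctr[1],z],vel=.08)
print(get_contact_force(),get_time_s())
gripper_to(0.3,15)
o=get_opening();print("open",o,o*88)
servo_line([ctr[0],ctr[1],.19],vel=.12); print(get_opening(),get_contact_force(),get_q(),get_time_s())
cam("wrist","w2.png")
```

```text
[0.58038433 0.3228167  0.046     ] 0.04441588477105149 88.94320504366112 0.024590744594554497 0.02418333176210992
yaw 178.94320504366112
[-0.76378048  0.01077087 -0.05414556] 6.3
open 0.493011179417015 43.38498378869732
0.4926235376415869 [ 1.3653276  -0.56028739 -0.22579987] [ 4.70096708e-01  2.96521390e-01  1.70459032e+00  1.08439939e-05
  1.14263466e+00 -1.08223249e+00] 8.4
```

View pics/w2.png

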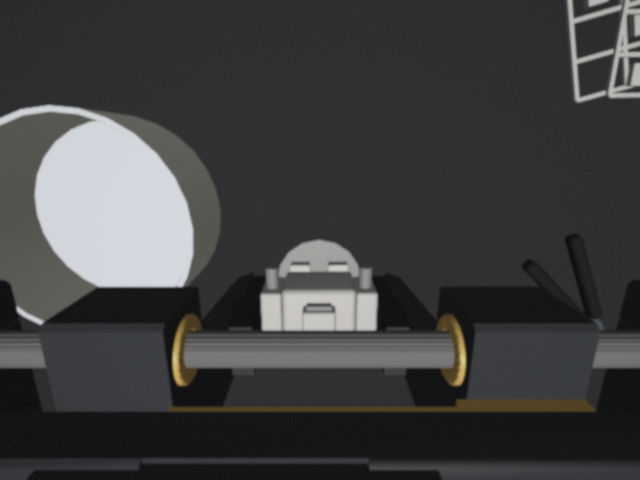

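The wrist view shows the model gripped squarely by the shoulders around (320,305), with an opening of 43.4 mm. Next I'll place it in the tub.

Run:
```python
from h import *
import pickle
x,y=.571,.146
servo_line([x,y,.19],vel=.15); servo_line([x,y,.065],vel=.12)
f0=np.array(get_contact_force())
for z in np.arange(.053,.0459,-.001):
    servo_line([x,y,z],vel=.03); f=np.array(get_contact_force())-f0
    if f[2]>2.5: break
print(z,f,get_opening(),get_time_s())
gripper_to(.75); dwell(.2)
servo_line([x,y,.2],vel=.12)
# look at tub from above: aim camera (offset from w1: about 66mm from tcp)
move_pose([x,y-.02,.33],down(150))
c=cam("wrist","w3.png"); pickle.dump(c,open('w3.pkl','wb'))
print(get_time_s(),proj(c,[x,y,.072]),-c["R"].T@c["t"])
```

```text
0.04699999999999999 [-3.11784176 -0.20537368  7.31967484] 0.4972564067417701 13.025
15.8 (np.float64(334.55774738443074), np.float64(196.20009023773392)) [0.51300727 0.15961146 0.45041262]
```

View pics/w3.png

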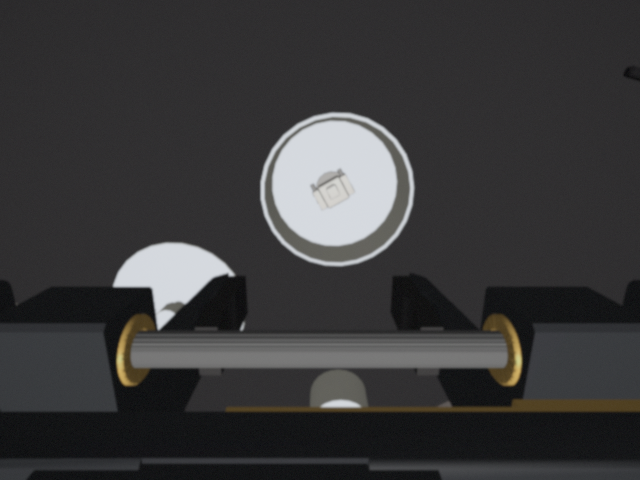

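The model stands upright near the middle of the tub (333,190). The tub rim spans columns 260.5–414.5 and rows 112.5–266.5, so its centre is near (337.5,189.5). I'll compute the tub centre and look at the lid from above.

Run:
```python
from h import *
import pickle
c=pickle.load(open('w3.pkl','rb'))
P=np.array([onz(c,u,v,.072)[:2] for u,v in((260.5,189.5),(414.5,189.5),(337.5,112.5),(337.5,266.5))])
print(P.round(4),"tub",(P[0]+P[1])/2,(P[2]+P[3])/2,np.linalg.norm(P[0]-P[1]),np.linalg.norm(P[2]-P[3]))
move_pose([.608,-.115,.30],down(100))
c=cam("wrist","w4.png"); pickle.dump(c,open('w4.pkl','wb'))
print(get_time_s(),proj(c,[.608,-.11,.043]),get_q())
```

```text
[[0.5243 0.0797]
 [0.6081 0.2251]
 [0.4969 0.191 ]
 [0.644  0.109 ]] tub [0.56619826 0.15236077] [0.57045404 0.14999581] 0.16785617140285014 0.16838245394137008
16.8167 (np.float64(320.1404636686721), np.float64(202.14050271672315)) [-2.25383413e-01  1.38438516e-01  1.68710251e+00  7.14281376e-04
  1.31691013e+00 -4.02360744e-01]
```

View pics/w4.png

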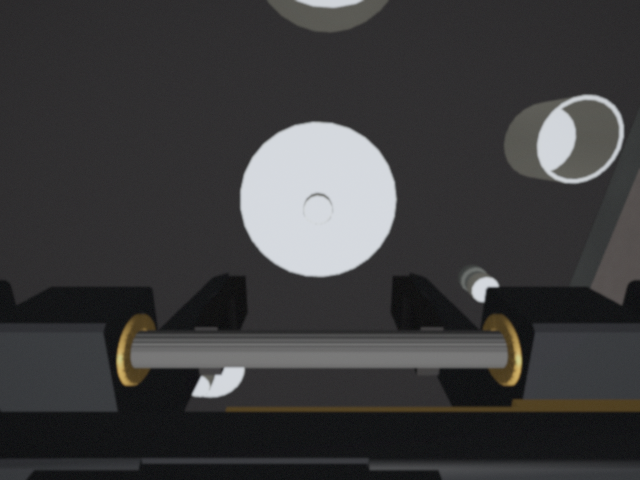

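The lid disc spans columns 240–397 and rows 121.5–277, with the knob top at (318,209). I'll compare the lid centre from the disc and the knob, grip the knob, and lift a little as a check.

Run:
```python
from h import *
import pickle
c=pickle.load(open('w4.pkl','rb'))
a,b=onz(c,318.5,121.5,.015),onz(c,318.5,277,.015); k=onz(c,318,208.5,.055)
ctr=(a+b)/2; print(ctr,np.linalg.norm(a-b),k)
x,y=((ctr+k)/2)[:2]; R=down(100)
gripper_to(.7)
move_pose([x,y,.13],R); servo_line([x,y,.043+.006],vel=.08)
print(get_contact_force(),get_time_s())
gripper_to(.2,40); print("open",get_opening()*88)
f0=np.array(get_contact_force())
servo_line([x,y,.17],vel=.12); dwell(.3)
print(get_opening()*88,np.array(get_contact_force())-f0,get_ft_torque(),get_time_s(),(x,y))
c=cam("side","s5.png"); d=cam("scene","c5.png")
im=np.hstack([c["pixels"][140:380,170:490],d["pixels"][170:410,200:520]])
cv2.imwrite('pics/v5.png',cv2.resize(im,(800,300))[:,:,::-1])
```

```text
[ 0.60731442 -0.11690675  0.015     ] 0.1845694101699728 [ 0.60658401 -0.11515956  0.055     ]
[0.74726832 0.21425565 0.93760062] 18.9833
open 30.79085050142305
30.73034905805141 [ 0.59850969  0.21717084 -3.53137532] [-0.03314461 -0.07560047  0.00247958] 21.0167 (np.float64(0.60694921347314), np.float64(-0.11603315411230472))
```

View pics/v5.png

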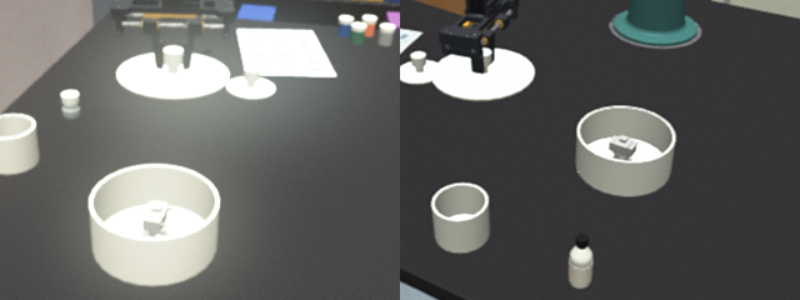

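The lid is held level on the knob and the model stands upright in the tub. I'll carry the lid over and lower it with a force guard.

Run:
```python
from h import *
x,y=.5705,.149
servo_line([x,y,.17],vel=.12); servo_line([x,y,.13],vel=.08); dwell(.2)
f0=np.array(get_contact_force()); print(get_eef_pos())
for z in np.arange(.127,.1069,-.001):
    servo_line([x,y,z],vel=.03); f=np.array(get_contact_force())-f0
    if np.linalg.norm(f)>3: print(z,f.round(2),get_ft_torque())
    if f[2]>6: break
print(z,f,get_eef_pos(),get_opening()*88,get_time_s())
c=cam("side"); d=cam("scene")
im=np.hstack([c["pixels"][200:380,200:400],d["pixels"][200:380,290:490]])
cv2.imwrite('pics/v6.png',cv2.resize(im,(800,360),interpolation=2)[:,:,::-1])
```

```text
[0.57103725 0.14915512 0.13072455]
0.10999999999999999 [-2.33  0.22  8.2 ] [-0.12347079  0.39505325 -0.04189856]
0.10999999999999999 [-2.33042484  0.21501423  8.19786675] [0.57073666 0.14906913 0.11121925] 31.148158047455663 28.85
```

View pics/v6.png

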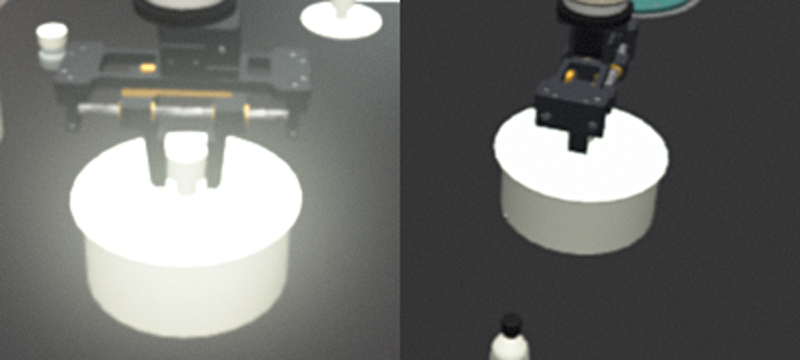

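Contact came at TCP z 0.111, exactly the fully-seated height, and the lid looks flat on the rim. I'll release, back off and check from above.

Run:
```python
from h import *
x,y=.5707,.149
gripper_to(.7); dwell(.3); servo_line([x,y,.25],vel=.12)
move_pose([x,y-.02,.35],down(150)); dwell(.3)
w=cam("wrist"); c=cam("side"); d=cam("scene"); print(get_time_s(),get_contact_force())
print("wrist pred: disc top centre",proj(w,[x,y,.077]),"knob top",proj(w,[x,y,.117]))
for n,q in(("side",c),("scene",d)):
    t=np.linspace(0,2*np.pi,72); p=np.array([proj(q,[.5705+.092*np.cos(a),.149+.092*np.sin(a),.077]) for a in t]).astype(np.int32)
    cv2.polylines(q["pixels"],[p],True,(255,0,0),1); print(n,"knob pred",proj(q,[.5705,.149,.105]))
im=np.hstack([c["pixels"][180:380,190:410],d["pixels"][200:400,270:490],w["pixels"][90:290,230:450]])
cv2.imwrite('pics/v7.png',cv2.resize(im,(792,240),interpolation=2)[:,:,::-1])
```

```text
32.5083 [-0.71147497  0.53153069 -0.45374403]
wrist pred: disc top centre (np.float64(334.2165823408533), np.float64(194.76623462529227)) knob top (np.float64(335.8455489043672), np.float64(200.42615031823078))
side knob pred (np.float64(293.7979641188073), np.float64(280.7748078900895))
scene knob pred (np.float64(381.773683793949), np.float64(262.40788460996674))
```

View pics/v7.png

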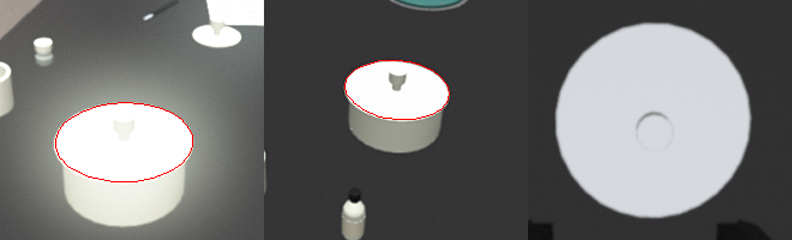

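The predicted outline of a flat, seated lid matches the lid's edge in both views, and the knob is where predicted, at (398,75) in the scene crop. The small lid has not been touched. Handing in.

```bash
python3 -c "
from workcell import *
finish_job()"
```

```text
the job is handed in; nothing more can be done
```

The finished model is standing in the wide tub with the large lid closed over it, and I handed the job in at about 33 s of the 70 s allowed.

- **Model:** I gripped it by the shoulders and stood it near the middle of the tub. After release, the pictures showed it upright.
- **Lid:** I lowered it by the knob until it met the rim at 8 N. The tool was then at z 0.111 m, which is the fully seated height.
- **Last checks:** The computed outline of a flat, seated lid matched the pictures to about 1–2 pixels in both the scene and side views. The gripper was clear of everything. The robot never went near the small lid; I saw it in its place but did not measure it again.
- **Disagreements:** The tub centre differed by about 4 mm between the fixed cameras and the wrist camera, so I aimed between them. The two rough views of the small lid differed by about 28 mm in y, which did not matter because it was never used.
- **Not checked:** The model could not be seen once the lid was on. Nothing felt like contact with it while the lid went down.

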